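Open the pressure cap of the grinding-water tank

ROBOT

A 6-joint arm with a two-finger parallel gripper is mounted at the origin on a cart in front of the work surface, level with it; the furniture and walls round the work are solid. World frame = base frame: x ahead of the robot, y to its left, z up, the work surface at z = 0. Lengths are in m, angles in rad, forces in N, time in s.
With the tool pointing down it reaches from about 0.35 to 0.775 m from the base axis. Payload 7.3 kg.
Tool frame: the origin (TCP) lies at the very end of the fingers, on their centre line; the grasp point (between the pads) lies 19 mm behind it; z points along the fingers, x is the direction in which the jaws open and shut, and the axes are right-handed (so a half turn about z gives the same grasp; the last joint's range is limited). The gripper opens to 92 mm and grips with 3 to 60 N. Pads are 19 mm wide; open, the fingers measure 130 mm over their backs; the gripper's body (75 mm by 190 mm) begins 47 mm behind the grasp point.
Start: joints at [-1.281, 0.342, 1.524, -0, 1.275, -0.146], TCP at [0.222, -0.476, 0.202] pointing down, gripper open.
Joint ranges: [-2.53, 2.53], [-0.77, 2.02], [0.04, 2.7], [-1, 4.14], [0.28, 2.66], [-3.11, 3.11]. Speed limits (rad/s): [2.57, 2.57, 3.14, 3.14, 3.14, 3.14].

INTERFACE

Orientations are given as [roll, pitch, yaw] about the fixed x, y, z axes, in that order (R = Rz(yaw) Ry(pitch) Rx(roll)).
In Python, from cell import robot, read_camera, nets gives the robot as it stands. The module is installed in compiled form; this text tells all that it offers.
- The arm moves only by the tool carry_out, never from a script. Its arguments are lists of equal length, an entry for each row: "translation": the shift along the tool's x, y, z in m, a list of three; "turn": the turn, a rotation vector about the tool's x, y, z in rad, a list of three; "gripper": the gripper's target within -1 to 1 (shut at 1, half-way at 0, fully open at -1). A call has 1 to 10 rows; each row shifts and turns the commanded pose from where the row before left it, along the tool's axes as they then stand; what a row does not reach is not made up. A row lasts 1/10 s, in which the tool goes at most 50 mm and 8.59 degrees, less where a joint would pass 70% of its speed; a pose out of reach is approached as far as the arm can. A call with a gripper value outside its range is refused whole. The fingers move at their own pace and stop on an object; "squeeze" is the grip in N (left out, the last holds). Time passes only in rows, so rows that do not move let the fingers close. It gives the time, the measured TCP pose, the force and the opening at its end, in the units of the state.
- robot.observe(): the state, without advancing time (a new reading comes with each control period).
- read_camera(name): name is "scene" or "top"; returns a dict with "img" (420x560x3 uint8, red, green, blue), "fx", "fy", "cx", "cy" (pixels), "world_from_camera" (4x4, takes a point from camera to world coordinates). Camera axes: x right, y down, z forward; pixel columns grow to the right and rows downward; lengths in m; the calibration is good to about 2 mm. A picture is of the moment at which its call begins. There is no depth.
- robot.hand_in(): hands the job in, once; it reports no verdict.
Trained networks look in a picture, given as the dict that the camera call returned (one of the last four; its "shot" number tells which), for a name from the list of things; names that differ only in an ending like _2 or _b are one class to them, and where a whole thing is asked for, a point or a joint stands for the part that bears it (a point fixed in the world has none). Each returns a list of dicts, best first, with "score" (0 to 1); they miss things now and then, are a little off and sometimes report something else, mostly with a low value. They report only what shows in the picture. A call takes as long as a camera call. They do not tell look-alikes from the thing itself.
- nets.regions_of(picture, name): "region" (420x560 bool, what is visible of it) and "pixel" ([column, row] in pixels, amid what is visible of it).
- nets.tip_of(picture, name): "pixel" ([column, row] in pixels: a listed point, or the origin of a listed thing).
The state is a dict: "time": time; "qpos": joint angles; "qvel": joint speeds; "joint_efforts": joint torques, N m; "tool_pos": TCP position; "tool_rot": TCP orientation; "contact_force": force on the tool from outside, world axes, zero at the start; "torque": the same for the moment, N m; "opening": finger opening in m.
Only numpy, scipy, OpenCV 4.12 (cv2) and the standard library are available. Lean on these libraries where they do the work, as an engineer would, in place of code of your own. Each camera call takes 0.05 s, during which the arm holds its last target. There are 200 camera calls.

TASK

Take the red pressure cap off the grey grinding-water tank so that it can be refilled: turn it gently anticlockwise, seen from above, until you feel the first stop, and hold it lightly against that stop for about a second to let the pressure off; then ease off a little, press it down and keep it down while you turn it past the stop until it comes free, never forcing it. Lift the cap off, set it down gently and upright, grip on top, inside the steel drip tray, and let go. Do not disturb the drinking glass, the marker pen or the brown pigment jar.

Things in the scene. Friction and masses are not known exactly. Their poses are not given: they have to be found in the camera images.
- tank: Grey steel water tank, 130 x 120 mm, 96 mm high, bolted down, with a brass collar on top. Origin: centre of the underside, straight below the collar's axis; z up. The cap's angle below is the angle from this body's x to the cap's x, anticlockwise from above (modulo half a turn): locked 0 to 0.1 rad (start), first stop somewhere in 0.29 to 0.68 rad (not readable, only felt), free to lift 1.2 to 1.4 rad, hard end at 1.45.
- collar_top (a point): On the collar's axis at the level of its flat brass rim, 135 mm above the table; collar 62 mm across, hole 37 mm, rim 5 mm thick. Two stop lugs 4 mm deep hang under it; ease off them before pressing, or friction blocks the press. A spring in the collar pushes the cap up: 8 N when locked, 1 N more per mm pressed. The cap passes the lugs only when pressed down more than 4 mm (12 N); its disc meets the rim hard at 6 mm (14 N).
- rim_notch (a point): Middle of one of the rim's two notches (half a turn apart), 25 mm from the axis, at angle 1.30 rad; there the cap's ears come up through the rim and the spring lifts the cap 8 mm. What the collar bears: about 10 N on each stop lug (0.5 N m of twist on the cap at the stop), and a push of 30 N; all contact forces between cap and tank added up must stay below 50 N (14 N when locked and left alone).
- collar_stops: The two first-stop lugs inside the collar, taken together and hidden under the rim. The origin and axes are the tank's own; they do not show where the lugs stand (0.29 to 0.68 rad of the cap's angle).
- cap: Red bayonet cap, 0.08 to 0.17 kg, 56 mm high, at the start locked in the collar. Origin: centre of the underside of its brass plug (33 mm across, 22 mm long), 119 mm above the table when locked; z up. Above the plug a red disc 64 mm across, z = 22 to 29 mm; on it a red grip bar 58 mm long (along x), 14 mm thick (along y), up to z = 56 mm, with a white line along its top.
- cap_grip (a point): Middle of the cap's grip bar, on the axis, 42 mm above the cap's origin; axes as the cap's. Fingers can close on the bar along y with their tips near the disc (13 mm below this point) and carry the twist and the press through it.
- cap_ear (a point): Outer end of one of the plug's two brass ears (they stick out along x and -x, 25 mm from the axis, 8 mm wide, 6 to 11 mm above the cap's origin); hidden under the rim until the cap is off.
- drip_tray: Shallow bare steel tray, empty, 140 mm (x) x 150 mm (y), walls 3 mm thick and 10 mm high, floor 3 mm above the table, fixed. Origin: centre of the underside; z up.
- tumbler: Clear drinking glass, 56 mm across, 70 mm high, upright, between tank and tray. Origin: centre of its base.
- pen: White marker pen with black cap, lying, 135 mm long, 17 mm thick. Origin: middle of the underside.
- pigment_jar3: Brown pigment jar with black lid, 54 mm across, 88 mm high, at the back right. Origin: centre of its base.
Mind the look-alikes: they are no part of the job. Of the things that look like the cap, the smaller one is meant.

How it is judged:
By the outcome, as a careful person would: the job done as asked, in the order asked, and still so for the second after the job is handed in, with the robot touching nothing.
It also fails if it takes over 67 s, if anything falls off the work surface, if the arm or the gripper's body presses on something with over 40 N, if the wrist force passes 120 N, or if a joint passes its speed limit or range.

## Working session

There is one attempt and no reset: what is moved stays moved. The work goes in short steps, Python scripts to look and compute and a tool call to move; the robot and the scene stay as the last step left them, time stands still between calls to the robot, and variables do not carry over. Pictures are saved under pics/ and viewed, about 8 in all and at most 12, crops included, and the job is handed in when it is done.

Besides the shell and the picture viewer there is one more tool, called after ">>>" as a command line: name --argument value ..., lists and objects as JSON in quotes. carry_out: Moves the arm, as the interface text tells. Its arguments: {"type":"object","properties":{"translation":{"type":"array","items":{"type":"array","items":{"type":"number"}}},"turn":{"type":"array","items":{"type":"array","items":{"type":"number"}}},"gripper":{"type":"array","items":{"type":"number"}},"squeeze":{"type":"number"}},"required":["translation","turn","gripper"]}

```bash
mkdir -p pics; cat > h.py <<'E'
import numpy as np, cv2
from cell import robot, read_camera, nets
def ray(p,px):
    T=np.array(p["world_from_camera"]); d=np.array([(px[0]-p["cx"])/p["fx"],(px[1]-p["cy"])/p["fy"],1.])
    return T[:3,3], T[:3,:3]@d
def at_z(p,px,z):
    o,d=ray(p,px); return o+d*(z-o[2])/d[2]
def proj(p,X):
    T=np.linalg.inv(np.array(p["world_from_camera"])); c=T[:3,:3]@np.array(X)+T[:3,3]
    return np.array([p["fx"]*c[0]/c[2]+p["cx"],p["fy"]*c[1]/c[2]+p["cy"]])
E
python3 - <<'E'
from h import *
s=robot.observe(); print({k:np.round(v,3).tolist() for k,v in s.items()})
for n in ("scene","top"):
    p=read_camera(n); cv2.imwrite(f"pics/{n}0.png",p["img"][:,:,::-1])
    print(n,p["fx"],np.round(p["world_from_camera"],3).tolist())
    for t in ("tank","collar_top","rim_notch","cap","cap_grip","drip_tray","tumbler","pen","pigment_jar3"):
        r=nets.regions_of(p,t) if t not in("collar_top","rim_notch") else []
        q=nets.tip_of(p,t)
        print(t,[(round(a["score"],2),np.round(a["pixel"]).tolist(),int(a["region"].sum())) for a in r[:3]],[(round(a["score"],2),np.round(a["pixel"],1).tolist()) for a in q[:3]])
E
```

```text
{'time': 0.0, 'qpos': [-1.281, 0.343, 1.525, -0.0, 1.275, -0.146], 'qvel': [0.002, 0.001, -0.003, -0.0, -0.002, 0.002], 'joint_efforts': [0.002, -43.124, -24.422, 0.072, 0.056, -0.0], 'tool_pos': [0.221, -0.475, 0.201], 'tool_rot': [-3.141, 0.002, -1.135], 'contact_force': [0.625, -0.459, -0.422], 'torque': [-0.039, -0.057, 0.003], 'opening': 0.092}
scene 521.4821205450198 [[-0.556, -0.558, 0.616, -0.12], [-0.831, 0.374, -0.411, 0.45], [-0.001, -0.741, -0.672, 0.792], [0.0, 0.0, 0.0, 1.0]]
tank [(0.96, [239.0, 269.0], 5155)] [(0.73, [239.5, 280.2])]
collar_top [] [(0.95, [232.9, 231.2])]
rim_notch [] [(0.93, [220.8, 234.7])]
cap [(0.84, [232.0, 225.0], 778), (0.56, [164.0, 304.0], 1649)] [(0.87, [232.9, 233.0]), (0.72, [165.5, 315.2])]
cap_grip [(0.79, [232.0, 229.0], 834), (0.61, [162.0, 303.0], 1630), (0.37, [239.0, 267.0], 5164)] [(0.67, [158.1, 294.3]), (0.62, [234.9, 221.5])]
drip_tray [(0.56, [354.0, 231.0], 1731)] [(0.68, [368.4, 236.0]), (0.24, [269.7, 223.1]), (0.19, [232.5, 225.0])]
tumbler [(0.81, [269.0, 205.0], 842)] [(0.74, [270.2, 222.6]), (0.42, [235.3, 232.3])]
pen [
[... 344 characters left out ...]
4.4])]
collar_top [] [(0.72, [238.4, 223.4]), (0.68, [238.7, 228.2])]
rim_notch [] [(0.8, [232.7, 222.6]), (0.32, [239.4, 214.4])]
cap [(0.79, [177.0, 228.0], 964)] [(0.93, [238.8, 227.7])]
cap_grip [(0.98, [238.0, 228.0], 624), (0.85, [178.0, 230.0], 993)] [(0.86, [238.1, 226.8]), (0.77, [175.1, 227.0])]
drip_tray [(0.77, [364.0, 251.0], 3473), (0.4, [254.0, 234.0], 2402)] [(0.7, [366.9, 249.9])]
tumbler [(0.8, [307.0, 183.0], 420)] [(0.66, [307.3, 184.4])]
pen [(0.73, [301.0, 251.0], 318), (0.61, [252.0, 224.0], 2576), (0.29, [238.0, 229.0], 690)] [(0.77, [302.2, 249.7]), (0.26, [304.3, 184.2])]
pigment_jar3 [(0.85, [393.0, 171.0], 542), (0.6, [309.0, 183.0], 451)] [(0.63, [390.9, 172.2])]
```

```bash
python3 - <<'E'
import cv2
a=cv2.imread("pics/scene0.png")[130:350,110:460]; cv2.imwrite("pics/s0c.png",cv2.resize(a,None,fx=2.2,fy=2.2,interpolation=2))
a=cv2.imread("pics/top0.png")[140:310,140:440]; cv2.imwrite("pics/t0c.png",cv2.resize(a,None,fx=2.6,fy=2.6,interpolation=2))
E
```

```text
(no output)
```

View pics/s0c.png

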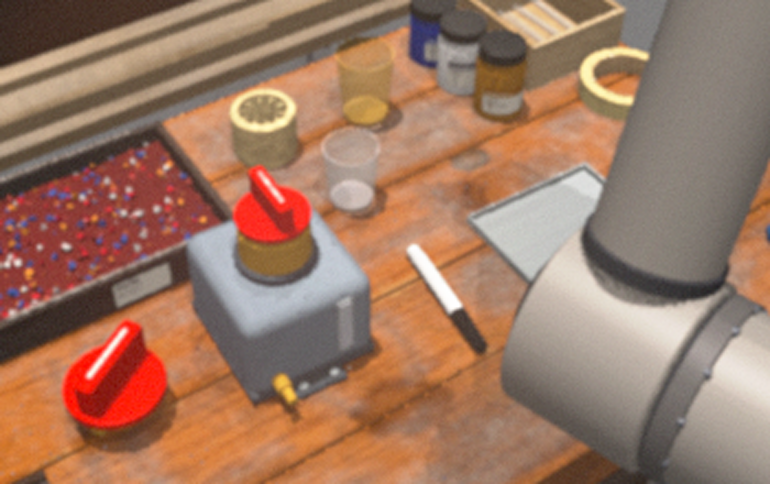

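View pics/t0c.png

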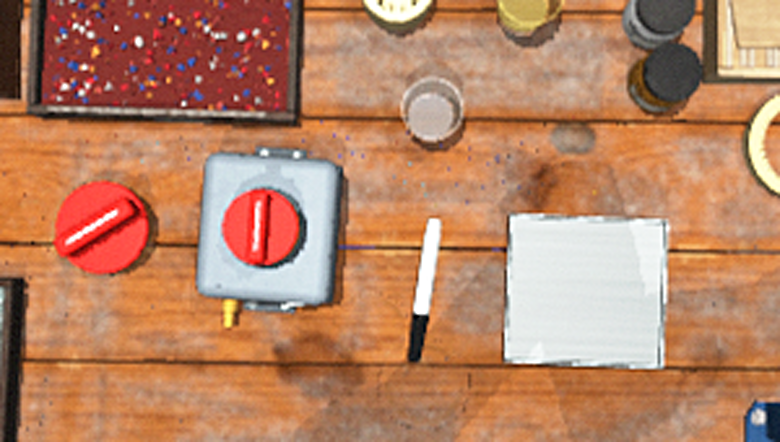

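The scene view shows the wanted cap at about (232,226) on the tank, and a larger look-alike at about (162,303). In the top view the cap is at about (240,228), the tray at (365,252), the tumbler at (307,183) and the pen at (303,251). Next I fit the cap model to the red pixels in both views.

```bash
cat > fit.py <<'E'
from h import *
from scipy.optimize import minimize
def redmask(im):
    h=cv2.cvtColor(im,cv2.COLOR_RGB2HSV); return ((h[...,1]>150)&(h[...,2]>90)&((h[...,0]<5)|(h[...,0]>174)))
S=8
def sil(p,x,y,yaw,z0):
    m=np.zeros((420*3,560*3),np.uint8); a=np.linspace(0,2*np.pi,40); c,s=np.cos(yaw),np.sin(yaw)
    disc=[(x+.032*np.cos(t),y+.032*np.sin(t),z0+z) for t in a for z in(.022,.029)]
    bar=[(x+c*u-s*v,y+s*u+c*v,z0+z) for u in(-.029,.029) for v in(-.007,.007) for z in(.029,.056)]
    for P in(disc,bar):
        q=np.array([proj(p,X) for X in P])*3+1
        cv2.fillConvexPoly(m,cv2.convexHull(np.round(q*16).astype(np.int32)),1,shift=4)
    return cv2.resize(m.astype(np.float32),(560,420),interpolation=cv2.INTER_AREA)
def fitcap(ps,x0,z0,r=45):
    data=[]
    for p in ps:
        c=proj(p,[x0[0],x0[1],z0+.03]).astype(int); w=np.zeros((420,560),np.uint8); cv2.circle(w,tuple(int(v) for v in c),r,1,-1)
        rm=redmask(p["img"]).astype(np.uint8); rm=cv2.morphologyEx(rm,cv2.MORPH_CLOSE,np.ones((5,5)))
        n,l,st,ce=cv2.connectedComponentsWithStats(rm*w); k=1+np.argmax(st[1:,4]); data.append((p,(l==k).astype(np.float32)))
    f=lambda v:sum(np.abs(sil(p,v[0]/100,v[1]/100,v[2]*.2,z0)-m).sum() for p,m in data)
    v0=[x0[0]*100,x0[1]*100,x0[2]/.2]
    b=minimize(f,v0,method="Nelder-Mead",options=dict(initial_simplex=[v0]+[[v0[j]+(.8 if j==i else 0) for j in range(3)] for i in range(3)],xatol=.01,fatol=.5))
    return b.x[0]/100,b.x[1]/100,b.x[2]*.2,b.fun,[m.sum() for _,m in data]
E
python3 - <<'E'
from fit import *
s,t=read_camera("scene"),read_camera("top")
x0=at_z(t,(238.7,227.7),.148)
for ps in([s,t],[s],[t]): print(np.round(np.array(fitcap(ps,(x0[0],x0[1],0.),.119)[:4]),4))
# white line in top
for p,z in((t,.175),(s,.175)):
    r=nets.regions_of(p,"cap_grip"); c=proj(p,[x0[0],x0[1],.17])
    im=p["img"].astype(int); yy,xx=np.nonzero((im[...,1]>120)&(im[...,2]>110)&(im[...,0]>170)); d=np.hypot(xx-c[0],yy-c[1])<14
    P=np.array([at_z(p,(a,b),z)[:2] for a,b in zip(xx[d],yy[d])]); m=P.mean(0); u=np.linalg.svd(P-m)[2][0]; print("line",len(P),m,np.arctan2(u[1],u[0]))
# tank outline
for p in(t,s):
    g=[a for a in nets.regions_of(p,"tank")][0]["region"].astype(np.uint8)
    if p is t:
        c=max(cv2.findContours(g,0,2)[0],key=cv2.contourArea); print("tank rect",cv2.minAreaRect(c), at_z(p,cv2.minAreaRect(c)[0],.096))
for n,z in(("drip_tray",.005),("tumbler",.0),("pen",.008),("pigment_jar3",0)):
    for p in(s,t):
        q=nets.tip_of(p,n); r=nets.regions_of(p,n)
        print(n,q and np.round(at_z(p,q[0]["pixel"],0),3), r and np.round(at_z(p,r[0]["pixel"],z),3))
        if p is t and r and n=="drip_tray":
            c=max(cv2.findContours(r[0]["region"].astype(np.uint8),0,2)[0],key=cv2.contourArea); R=cv2.minAreaRect(c);print(R,at_z(t,R[0],.008), [np.round(at_z(t,q,.01)[:2],3).tolist() for q in cv2.boxPoints(R)])
E
```

```text
[  0.4836   0.1434  -0.1558 137.6667]
[ 0.4851  0.1425 -0.1374 98.3333]
[ 4.835e-01  1.439e-01 -3.900e-03  3.100e+01]
line 87 [0.48080979 0.15623565] 2.507141730333731
line 135 [0.48688293 0.14071191] 1.1409293503496276
tank rect ((242.19564819335938, 230.36248779296875), (54.35624313354492, 69.36626434326172), 3.990912914276123) [0.47665805 0.14373671 0.096     ]
drip_tray [ 0.429 -0.146  0.   ] [ 0.458 -0.135  0.005]
drip_tray [ 0.436 -0.151  0.   ] [ 0.43  -0.155  0.005]
((364.22296142578125, 252.25796508789062), (62.49586486816406, 57.96303939819336), 2.0454084873199463) [ 0.42747526 -0.14787187  0.008     ] [[0.359, -0.069], [0.5, -0.073], [0.497, -0.226], [0.355, -0.222]]
tumbler [ 0.585 -0.     0.   ] [ 0.625 -0.029  0.   ]
tumbler [ 0.599 -0.005  0.   ] [ 0.6   -0.005  0.   ]
pen [0.428 0.008 0.   ] [0.429 0.002 0.008]
pen [0.426 0.005 0.   ] [0.426 0.011 0.008]
pigment_jar3 [ 0.624 -0.221  0.   ] [ 0.676 -0.257  0.   ]
pigment_jar3 [ 0.621 -0.224  0.   ] [ 0.631 -0.22   0.   ]
```

```bash
python3 - <<'E'
from fit import *
s,t=read_camera("scene"),read_camera("top")
for p in(t,s):
    c=proj(p,[.4836,.1434,.175]); im=p["img"].astype(float); w=np.clip(np.minimum(im[...,1],im[...,2])-70,0,None)
    print(c); k=np.round(c).astype(int)
    print(np.minimum(im[...,1],im[...,2])[k[1]-14:k[1]+15,k[0]-8:k[0]+9].astype(int) if p is t else "")
    m=((w>20)&(np.minimum(im[...,1],im[...,2])>.5*im[...,0])).astype(np.uint8); n,l,st,ce=cv2.connectedComponentsWithStats(m,connectivity=8)
    for i in range(1,n):
        if np.hypot(*(ce[i]-c))<9 and st[i,4]>8:
            yy,xx=np.nonzero(l==i); P=np.array([at_z(p,(a,b),.175)[:2] for a,b in zip(xx,yy)]); W=w[yy,xx]
            mm=np.average(P,axis=0,weights=W); u=np.linalg.eigh(np.cov(P.T,aweights=W))[1][:,1]; print(st[i],mm,np.arctan(u[1]/u[0]))
E
```

```text
[238.81462984 226.71438487]
[[201 203 199 181 168 114  42  32  44  31  27  67  81  92  74 100 111]
 [205 187 139 104  59  29  33  41  38  56  52  34  35  58  53  63 100]
 [166 118  69  70  70  48  47  56  64  80  72  31   0  45  77  65  61]
 [ 57  65  71  74  83  35  46  53  57  75  61  26   5  26  69  86  74]
 [ 66  72  78  81  80  39  44  94 168 110  54  25   2  52  76  81  79]
 [ 80  77  79  80  77  43  34 161 238 148  47  23   0  69  83  88  77]
 [ 74  73  79  82  69  38  41 189 212 121  51  14  16  76  77  81  77]
 [ 70  77  82  79  63  24  30 237 194  99  36  13  10  79  89  79  75]
 [ 83  78  74  79  61  32  32 255 217  93  50  11  14  67  80  79  82]
 [ 72  78  78  75  58  38  29 255 216  95  44  12  17  74  88  79  75]
 [ 74  74  79  77  52  36  29 255 215 101  37   9  19  75  83  77  77]
 [ 78  77  80  81  54  34  28 255 194  77  42   4  17  71  79  84  79]
 [ 76  80  80  84  55  36  38 255 205  50  38  13  21  71  79  85  73]
 [ 78  76  74  86  45  37  36 255 231  50  33  15  24  73  84  79  77]
 [ 73  72  77  79  42  41  35 255 215  50  31   7  24  73  80  80  77]
 [ 81  
[... 450 characters left out ...]
39 138  36  17   7  71  86  78  76  80]
 [ 74  78  75  61  41  48 190 213 119  39  11   6  65  79  75  78  78]
 [ 76  77  70  54  35  62 142 131  79  33   9   9  70  79  81  78  75]
 [ 58  67  80  64  45  57  62  63  71  43  16  15  76  73  73  80  79]
 [ 63  59  78  54  48  71  76  72  67  41  18  17  72  85  80  84  76]
 [144  75  60  52  43  56  52  51  59  36   6  19  76  84  66  60  51]
 [210 179 127  82  36  24  28  31  29  21  18  41  58  60  55  46  46]
 [223 219 200 151  94  81  46  21  10  22  36  60  55  41  50  54  54]]
[237 217   4  20  42] [0.48410923 0.14442528] -0.03408150887071923
[231.91016381 214.53020266]

[228 208  11  14  41] [0.48188011 0.142401  ] -0.05097934330236006
```

>>> carry_out --translation '[[-0.03,-0.033,-0.002],[-0.03,-0.033,-0.002],[-0.03,-0.033,-0.002],[-0.03,-0.033,-0.002],[-0.03,-0.033,-0.002],[-0.03,-0.033,-0.002],[-0.03,-0.033,-0.002],[-0.03,-0.033,-0.002],[-0.03,-0.033,-0.002],[-0.03,-0.033,-0.002]]' --turn '[[0,0,0],[0,0,0],[0,0,0],[0,0,0],[0,0,0],[0,0,0],[0,0,0],[0,0,0],[0,0,0],[0,0,0]]' --gripper '[-1,-1,-1,-1,-1,-1,-1,-1,-1,-1]' --squeeze 5

```text
time: 3.9
tool_pos: [0.3946, -0.0629, 0.2221]
tool_rot: [-3.141, -0.001, -1.135]
contact_force: [1.9, -1.3, -0.4]
opening: 0.0919
```

>>> carry_out --translation '[[-0.03,-0.033,0],[-0.03,-0.033,0],[-0.03,-0.033,0],[-0.03,-0.033,0],[-0.03,-0.033,0],[0,0,0],[0,0,0],[0,0,0],[0,0,0],[0,0,0]]' --turn '[[0,0,0],[0,0,0],[0,0,0],[0,0,0],[0,0,0],[0,0,0.12],[0,0,0.12],[0,0,0.12],[0,0,0.12],[0,0,0]]' --gripper '[-1,-1,-1,-1,-1,-1,-1,-1,-1,-1]'

```text
time: 4.9
tool_pos: [0.4804, 0.141, 0.2217]
tool_rot: [-3.142, -0.0, -1.616]
contact_force: [0.1, 1.0, -0.4]
opening: 0.0919
```

>>> carry_out --translation '[[-0.0026,-0.003,0.01],[0,0,0.015],[0,0,0.015],[0,0,0.012],[0,0,0.008],[0,0,0.005],[0,0,0.0035],[0,0,0],[0,0,0],[0,0,0]]' --turn '[[0,0,0],[0,0,0],[0,0,0],[0,0,0],[0,0,0],[0,0,0],[0,0,0],[0,0,0],[0,0,0],[0,0,0]]' --gripper '[-1,-1,-1,-1,-1,-1,-1,-1,-1,-1]'

```text
time: 5.9
tool_pos: [0.4839, 0.1435, 0.1537]
tool_rot: [-3.141, 0.0, -1.615]
contact_force: [0.0, 0.4, -1.0]
opening: 0.0917
```

```bash
python3 - <<'E'
from fit import *
s=robot.observe(); print({k:np.round(s[k],3).tolist() for k in("time","tool_pos","tool_rot","contact_force","torque")})
s=read_camera("scene"); cv2.imwrite("pics/s1c.png",cv2.resize(s["img"][130:290,160:320,::-1],None,fx=3.6,fy=3.6,interpolation=2))
E
```

```text
{'time': 5.9, 'tool_pos': [0.484, 0.143, 0.154], 'tool_rot': [-3.141, 0.0, -1.615], 'contact_force': [0.006, 0.39, -0.976], 'torque': [-0.007, 0.016, 0.024]}
```

View pics/s1c.png

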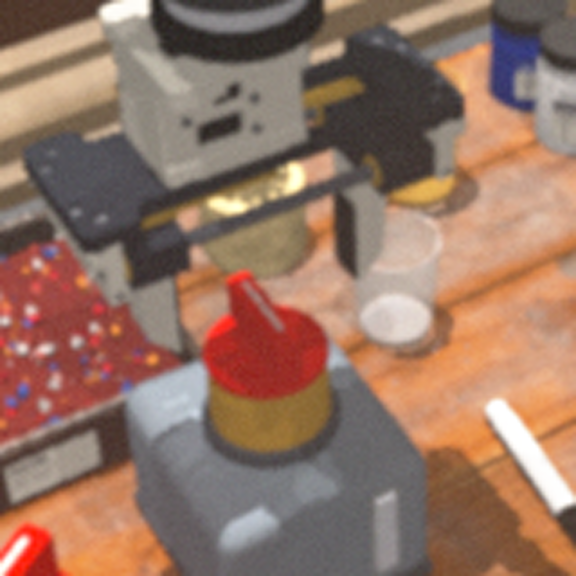

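Both fingers straddle the bar, at crop (175,310) and (360,225), and the bar stands between them at about (260,300). I lower a little more and close lightly.

>>> carry_out --translation '[[0,0,0.0025],[0,0,0],[0,0,0],[0,0,0],[0,0,0],[0,0,0],[0,0,0],[0,0,0],[0,0,0],[0,0,0]]' --turn '[[0,0,0],[0,0,0],[0,0,0],[0,0,0],[0,0,0],[0,0,0],[0,0,0],[0,0,0],[0,0,0],[0,0,0]]' --gripper '[-0.5,0,0.3,0.5,0.6,0.65,0.7,0.75,0.8,0.8]' --squeeze 5

```text
time: 6.95
tool_pos: [0.4836, 0.1434, 0.1507]
tool_rot: [-3.142, -0.0, -1.615]
contact_force: [-0.3, -0.5, 0.9]
opening: 0.0169
```

```bash
cat > st.py <<'E'
from h import *
s=robot.observe(); print({k:np.round(s[k],4).tolist() for k in("time","tool_pos","tool_rot","contact_force","torque","opening")})
E
python3 st.py
```

```text
{'time': 6.95, 'tool_pos': [0.4836, 0.1434, 0.1507], 'tool_rot': [-3.1415, -0.0001, -1.615], 'contact_force': [-0.2788, -0.5037, 0.8573], 'torque': [0.0727, -0.01, -0.0108], 'opening': 0.0169}
```

>>> carry_out --translation '[[0,0,0],[0,0,0],[0,0,0],[0,0,0],[0,0,0]]' --turn '[[0,0,0],[0,0,0],[0,0,0],[0,0,0],[0,0,0]]' --gripper '[0.85,0.85,0.85,0.85,0.85]' --squeeze 5

```text
time: 7.45
tool_pos: [0.4835, 0.1434, 0.1507]
tool_rot: [-3.142, -0.0, -1.615]
contact_force: [0.1, 0.5, 0.4]
opening: 0.0068
```

```bash
python3 st.py
```

```text
{'time': 7.45, 'tool_pos': [0.4835, 0.1434, 0.1507], 'tool_rot': [-3.1416, -0.0001, -1.615], 'contact_force': [0.1266, 0.4714, 0.3602], 'torque': [0.0893, 0.0109, 0.0066], 'opening': 0.0068}
```

```bash
python3 - <<'E'
from fit import *
s=read_camera("scene"); t=read_camera("top")
a=cv2.resize(s["img"][170:270,190:290,::-1],(560,560),interpolation=2); b=cv2.resize(t["img"][180:270,195:285,::-1],(560,560),interpolation=2)
for p in(s,t): print(proj(p,[.4835,.1434,.1507]))
cv2.imwrite("pics/c2.png",cv2.resize(np.hstack([a,b]),(800,400)))
E
```

```text
[232.7596413  224.60972631]
[239.96850471 226.95774405]
```

View pics/c2.png

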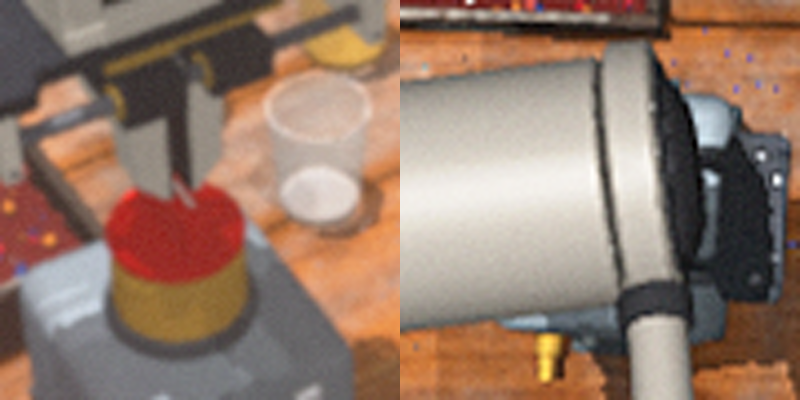

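```bash
python3 - <<'E'
from fit import *
s=read_camera("scene"); o=np.array([205,175]); k=10
a=cv2.resize(s["img"][175:250,205:275,::-1],None,fx=k,fy=k,interpolation=cv2.INTER_LANCZOS4)
a=cv2.convertScaleAbs(a,alpha=1.4,beta=10)
a=np.hstack([a[:,:],np.zeros_like(a[:,:1])])
def P(X): return tuple(int(v) for v in (proj(s,X)-o+.5)*k)
for u,v in((-1,-1),(-1,1),(1,1),(1,-1)):
    c,sn=np.cos(-.05),np.sin(-.05); f=lambda u,v,z:(.4836+c*u*.029-sn*v*.007,.1434+sn*u*.029+c*v*.007,z)
    cv2.line(a,P(f(u,v,.148)),P(f(u,v,.175)),(255,0,0),1)
    u2,v2=(u,-v) if u*v<0 else (-u,v)
    for z in(.148,.175): cv2.line(a,P(f(u,v,z)),P(f(u2,v2,z)),(255,0,0),1)
for z in(.1507,.1757):
  for sg in(-1,1):
    q=[P((.4835+dx,.1434+sg*dy,z)) for dx,dy in((-.0095,.0034),(.0095,.0034),(.0095,.015),(-.0095,.015))]
    cv2.polylines(a,[np.array(q)],True,(0,255,0) if z<.16 else (255,255,0),1)
cv2.imwrite("pics/c3.png",cv2.resize(a,(560,600)))
E
```

```text
(no output)
```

View pics/c3.png

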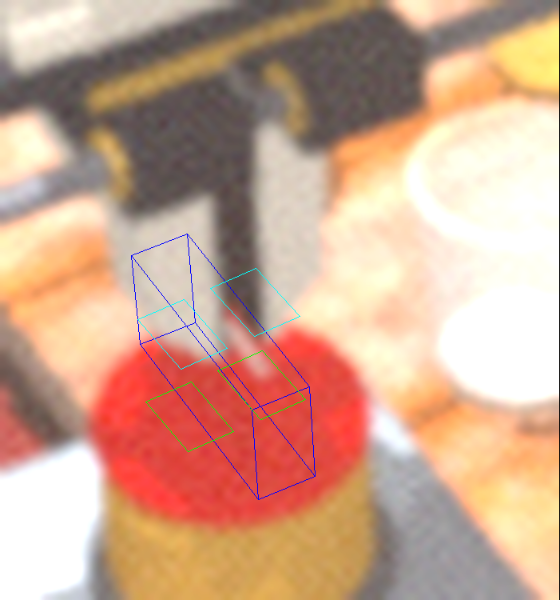

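```bash
python3 - <<'E'
from fit import *
s=read_camera("scene")
for z in(.1537,.165,.175,.185):
    print(z,[np.round(proj(s,(.484+a,.1435+b,z)),1).tolist() for b in(.046,.058,-.046,-.058) for a in(-.0095,.0095)])
E
python3 st.py
```

```text
0.1537 [[212.2, 236.6], [207.0, 230.2], [206.0, 239.3], [200.9, 232.9], [257.2, 216.5], [251.7, 210.6], [262.8, 214.0], [257.3, 208.2]]
0.165 [[211.6, 231.9], [206.4, 225.6], [205.4, 234.7], [200.2, 228.2], [257.1, 211.8], [251.5, 206.0], [262.7, 209.3], [257.1, 203.5]]
0.175 [[211.1, 227.7], [205.9, 221.4], [204.9, 230.5], [199.6, 224.0], [256.9, 207.7], [251.3, 201.8], [262.6, 205.2], [256.9, 199.4]]
0.185 [[210.6, 223.5], [205.3, 217.1], [204.3, 226.2], [199.1, 219.8], [256.7, 203.4], [251.1, 197.6], [262.5, 201.0], [256.8, 195.2]]
{'time': 7.65, 'tool_pos': [0.4835, 0.1434, 0.1507], 'tool_rot': [-3.1416, -0.0001, -1.615], 'contact_force': [0.5748, -0.3602, 0.0764], 'torque': [0.0614, 0.0021, 0.0066], 'opening': 0.0069}
```

The picture and the 6.8 mm opening agree: the fingertips are near the bar's top, about 22 mm higher than the reported TCP. I open slightly, then lower while feeling for the disc.

>>> carry_out --translation '[[0,0,0],[0,0,0],[0,0,0],[0,0,0],[0,0,0.003],[0,0,0.004],[0,0,0.004],[0,0,0.003],[0,0,0],[0,0,0]]' --turn '[[0,0,0],[0,0,0],[0,0,0],[0,0,0],[0,0,0],[0,0,0],[0,0,0],[0,0,0],[0,0,0],[0,0,0]]' --gripper '[0.3,0.3,0.3,0.3,0.3,0.3,0.3,0.3,0.3,0.3]'

```text
time: 8.65
tool_pos: [0.4835, 0.1434, 0.1366]
tool_rot: [3.141, -0.0, -1.615]
contact_force: [-0.5, -0.6, -0.1]
opening: 0.0321
```

```bash
python3 st.py; python3 - <<'E'
from fit import *
s=read_camera("scene"); o=np.array([205,175]); k=9
a=cv2.resize(s["img"][175:250,190:280,::-1],None,fx=k,fy=k,interpolation=cv2.INTER_LANCZOS4)
cv2.imwrite("pics/c4.png",cv2.resize(cv2.convertScaleAbs(a,alpha=1.3,beta=5),(720,600)))
for z in(.137,.155,.16,.165): print(z,[np.round((proj(s,(.484+a,.1435+b,z))-[190,175]+.5)*8).tolist() for b in(.016,-.016) for a in(-.0095,.0095)])
E
```

```text
{'time': 8.65, 'tool_pos': [0.4835, 0.1434, 0.1366], 'tool_rot': [3.1415, -0.0001, -1.6149], 'contact_force': [-0.5111, -0.6358, -0.1248], 'torque': [0.0393, -0.0096, -0.0315], 'opening': 0.0321}
0.137 [[307.0, 497.0], [265.0, 447.0], [431.0, 441.0], [388.0, 392.0]]
0.155 [[302.0, 439.0], [259.0, 389.0], [427.0, 383.0], [384.0, 334.0]]
0.16 [[300.0, 422.0], [258.0, 373.0], [426.0, 366.0], [383.0, 318.0]]
0.165 [[299.0, 406.0], [256.0, 356.0], [425.0, 350.0], [381.0, 302.0]]
```

View pics/c4.png

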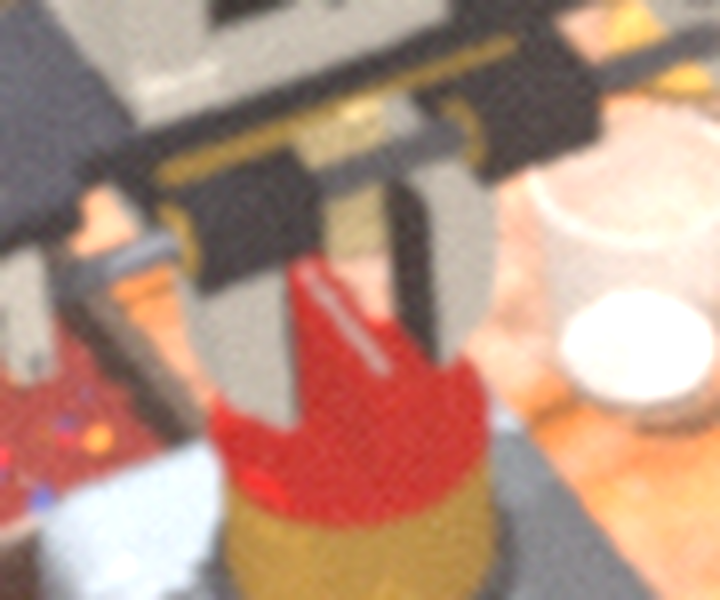

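The jaws now straddle the bar with the near tip corner at (298,425), which gives a true tip height of about 0.160 against a reported 0.137. The offset of +23 mm is confirmed, so I lower 9 mm and close lightly.

>>> carry_out --translation '[[0,0,0.003],[0,0,0.003],[0,0,0.003],[0,0,0],[0,0,0],[0,0,0],[0,0,0],[0,0,0],[0,0,0],[0,0,0]]' --turn '[[0,0,0],[0,0,0],[0,0,0],[0,0,0],[0,0,0],[0,0,0],[0,0,0],[0,0,0],[0,0,0],[0,0,0]]' --gripper '[0.3,0.3,0.4,0.5,0.6,0.65,0.7,0.75,0.8,0.85]' --squeeze 5

```text
time: 9.7
tool_pos: [0.4836, 0.1431, 0.1278]
tool_rot: [-3.141, -0.001, -1.615]
contact_force: [-0.3, -2.8, 1.2]
opening: 0.0141
```

>>> carry_out --translation '[[0,0,0],[0,0,0],[0,0,0]]' --turn '[[0,0,0],[0,0,0],[0,0,0]]' --gripper '[0.9,0.9,0.9]'

```text
time: 10.0
tool_pos: [0.4836, 0.1432, 0.1278]
tool_rot: [-3.141, -0.0, -1.615]
contact_force: [-0.3, -4.5, 2.5]
opening: 0.0141
```

```bash
python3 st.py
```

```text
{'time': 10.0, 'tool_pos': [0.4836, 0.1432, 0.1278], 'tool_rot': [-3.1413, -0.0005, -1.615], 'contact_force': [-0.2651, -4.459, 2.4801], 'torque': [-0.7474, 0.0959, -0.0405], 'opening': 0.0141}
```

>>> carry_out --translation '[[0.0005,0,0],[0,0,0],[0,0,0]]' --turn '[[0,0,0],[0,0,0],[0,0,0]]' --gripper '[0.9,0.9,0.9]'

```text
time: 10.3
tool_pos: [0.4836, 0.1431, 0.1278]
tool_rot: [-3.141, 0.0, -1.615]
contact_force: [0.2, -2.7, 2.2]
opening: 0.0136
```

```bash
python3 st.py
```

```text
{'time': 10.3, 'tool_pos': [0.4836, 0.1431, 0.1278], 'tool_rot': [-3.1413, 0.0002, -1.615], 'contact_force': [0.1744, -2.7382, 2.1944], 'torque': [-0.352, 0.0307, -0.0575], 'opening': 0.0136}
```

>>> carry_out --translation '[[0.0007,0,0],[0,0,0],[0,0,0],[0,0,0],[0,0,0]]' --turn '[[0,0,0],[0,0,0],[0,0,0],[0,0,0],[0,0,0]]' --gripper '[0.9,0.9,0.9,0.9,0.9]' --squeeze 12

```text
time: 10.8
tool_pos: [0.4836, 0.1428, 0.1278]
tool_rot: [-3.141, 0.001, -1.615]
contact_force: [0.9, 5.3, 2.2]
opening: 0.0141
```

```bash
python3 st.py
```

```text
{'time': 10.8, 'tool_pos': [0.4836, 0.1428, 0.1278], 'tool_rot': [-3.1411, 0.0009, -1.6149], 'contact_force': [0.9183, 5.3057, 2.15], 'torque': [0.9349, -0.0622, -0.0025], 'opening': 0.0141}
```

>>> carry_out --translation '[[-0.0004,0,0],[0,0,0],[0,0,0],[0,0,0],[0,0,0],[0,0,0],[0,0,0]]' --turn '[[0,0,0],[0,0,-0.03],[0,0,-0.03],[0,0,-0.03],[0,0,-0.03],[0,0,-0.03],[0,0,0]]' --gripper '[0.9,0.9,0.9,0.9,0.9,0.9,0.9]'

```text
time: 11.5
tool_pos: [0.4836, 0.1422, 0.1278]
tool_rot: [-3.141, -0.001, -1.464]
contact_force: [0.3, 0.2, 5.0]
opening: 0.0139
```

```bash
python3 st.py
```

```text
{'time': 11.5, 'tool_pos': [0.4836, 0.1422, 0.1278], 'tool_rot': [-3.1414, -0.0007, -1.4636], 'contact_force': [0.2692, 0.2431, 4.9707], 'torque': [0.0035, 0.0084, 0.0178], 'opening': 0.0139}
```

>>> carry_out --translation '[[0,0,0],[0,0,0],[0,0,0]]' --turn '[[0,0,-0.02],[0,0,-0.02],[0,0,0]]' --gripper '[0.9,0.9,0.9]'

```text
time: 11.8
tool_pos: [0.4836, 0.1424, 0.1278]
tool_rot: [-3.141, -0.001, -1.424]
contact_force: [0.6, -1.2, 4.9]
opening: 0.0139
```

```bash
python3 st.py
```

```text
{'time': 11.8, 'tool_pos': [0.4836, 0.1424, 0.1278], 'tool_rot': [-3.1414, -0.0005, -1.4235], 'contact_force': [0.6038, -1.1863, 4.8831], 'torque': [-0.1912, -0.0408, -0.0338], 'opening': 0.0139}
```

>>> carry_out --translation '[[0,0,0],[0,0,0],[0,0,0]]' --turn '[[0,0,-0.02],[0,0,-0.02],[0,0,0]]' --gripper '[0.9,0.9,0.9]'

```text
time: 12.1
tool_pos: [0.4837, 0.1425, 0.1278]
tool_rot: [-3.141, -0.0, -1.384]
contact_force: [0.8, -1.0, 4.6]
opening: 0.0145
```

```bash
python3 st.py
```

```text
{'time': 12.1, 'tool_pos': [0.4837, 0.1425, 0.1278], 'tool_rot': [-3.1412, -0.0004, -1.3836], 'contact_force': [0.7962, -0.9927, 4.5986], 'torque': [-0.1067, -0.0793, -0.0527], 'opening': 0.0145}
```

>>> carry_out --translation '[[0,0,0],[0,0,0]]' --turn '[[0,0,-0.02],[0,0,0]]' --gripper '[0.9,0.9]'

```text
time: 12.3
tool_pos: [0.4836, 0.1425, 0.1278]
tool_rot: [-3.141, -0.0, -1.364]
contact_force: [1.0, -0.6, 4.7]
opening: 0.014
```

```bash
python3 st.py
```

```text
{'time': 12.3, 'tool_pos': [0.4836, 0.1425, 0.1278], 'tool_rot': [-3.1413, -0.0004, -1.3636], 'contact_force': [0.9733, -0.6497, 4.7463], 'torque': [-0.0739, -0.0685, -0.0207], 'opening': 0.014}
```

>>> carry_out --translation '[[0,0,0],[0,0,0],[0,0,0]]' --turn '[[0,0,-0.02],[0,0,-0.02],[0,0,0]]' --gripper '[0.9,0.9,0.9]'

```text
time: 12.6
tool_pos: [0.4836, 0.1426, 0.1278]
tool_rot: [-3.141, -0.0, -1.324]
contact_force: [0.9, -0.0, 5.7]
opening: 0.0139
```

```bash
python3 st.py
```

```text
{'time': 12.6, 'tool_pos': [0.4836, 0.1426, 0.1278], 'tool_rot': [-3.1414, -0.0001, -1.3237], 'contact_force': [0.9155, -0.0236, 5.7145], 'torque': [0.0106, -0.0285, -0.1383], 'opening': 0.0139}
```

>>> carry_out --translation '[[0,0,0],[0,0,0]]' --turn '[[0,0,-0.006],[0,0,0]]' --gripper '[0.9,0.9]'

```text
time: 12.8
tool_pos: [0.4836, 0.1426, 0.1278]
tool_rot: [-3.141, -0.0, -1.318]
contact_force: [0.6, -0.1, 5.3]
opening: 0.0139
```

```bash
python3 st.py
```

```text
{'time': 12.8, 'tool_pos': [0.4836, 0.1426, 0.1278], 'tool_rot': [-3.1414, -0.0001, -1.3182], 'contact_force': [0.5747, -0.136, 5.2729], 'torque': [-0.0345, -0.0019, -0.2151], 'opening': 0.0139}
```

The twist rose to -0.14, then -0.215 N m, so this is the first stop. I hold here lightly.

>>> carry_out --translation '[[0,0,0],[0,0,0],[0,0,0],[0,0,0],[0,0,0],[0,0,0]]' --turn '[[0,0,0],[0,0,0],[0,0,0],[0,0,0],[0,0,0],[0,0,0]]' --gripper '[0.9,0.9,0.9,0.9,0.9,0.9]'

```text
time: 13.4
tool_pos: [0.4836, 0.1426, 0.1278]
tool_rot: [-3.141, -0.0, -1.318]
contact_force: [-0.2, -0.3, 4.2]
opening: 0.0142
```

```bash
python3 st.py
```

```text
{'time': 13.4, 'tool_pos': [0.4836, 0.1426, 0.1278], 'tool_rot': [-3.1414, -0.0001, -1.3184], 'contact_force': [-0.1842, -0.2925, 4.2455], 'torque': [-0.0154, -0.0459, -0.1822], 'opening': 0.0142}
```

>>> carry_out --translation '[[0,0,0],[0,0,0],[0,0,0],[0,0,0],[0,0,0],[0,0,0],[0,0,0]]' --turn '[[0,0,0],[0,0,0],[0,0,0],[0,0,0],[0,0,0],[0,0,0],[0,0,0]]' --gripper '[0.9,0.9,0.9,0.9,0.9,0.9,0.9]'

```text
time: 14.1
tool_pos: [0.4836, 0.1426, 0.1278]
tool_rot: [-3.141, -0.0, -1.318]
contact_force: [-0.3, -0.6, 4.8]
opening: 0.0138
```

```bash
python3 st.py
```

```text
{'time': 14.1, 'tool_pos': [0.4836, 0.1426, 0.1278], 'tool_rot': [-3.1414, -0.0001, -1.3184], 'contact_force': [-0.2724, -0.5995, 4.8113], 'torque': [-0.0755, 0.0038, -0.1918], 'opening': 0.0138}
```

>>> carry_out --translation '[[0,0,0],[0,0,0],[0,0,0],[0,0,0],[0,0,0.001],[0,0,0.001],[0,0,0.001],[0,0,0]]' --turn '[[0,0,0.02],[0,0,0.02],[0,0,0.02],[0,0,0],[0,0,0],[0,0,0],[0,0,0],[0,0,0]]' --gripper '[0.9,0.9,0.9,0.9,0.9,0.9,0.9,0.9]' --squeeze 15

```text
time: 14.9
tool_pos: [0.4836, 0.1427, 0.1252]
tool_rot: [-3.141, -0.0, -1.378]
contact_force: [-0.9, -0.3, 8.9]
opening: 0.0138
```

```bash
python3 st.py
```

```text
{'time': 14.9, 'tool_pos': [0.4836, 0.1427, 0.1252], 'tool_rot': [-3.141, -0.0001, -1.3779], 'contact_force': [-0.8608, -0.3278, 8.9005], 'torque': [0.0307, 0.2141, 0.062], 'opening': 0.0138}
```

>>> carry_out --translation '[[0,0,0.001],[0,0,0.001],[0,0,0.001],[0,0,0.0005],[0,0,0]]' --turn '[[0,0,0],[0,0,0],[0,0,0],[0,0,0],[0,0,0]]' --gripper '[0.9,0.9,0.9,0.9,0.9]'

```text
time: 15.4
tool_pos: [0.4837, 0.1427, 0.1221]
tool_rot: [-3.141, -0.0, -1.378]
contact_force: [-2.8, -0.4, 12.8]
opening: 0.0138
```

```bash
python3 st.py
```

```text
{'time': 15.4, 'tool_pos': [0.4837, 0.1427, 0.1221], 'tool_rot': [-3.1406, -0.0002, -1.3778], 'contact_force': [-2.8013, -0.4196, 12.7807], 'torque': [0.0075, 0.3906, 0.0318], 'opening': 0.0138}
```

>>> carry_out --translation '[[0.0,0,0.0005],[0,0,0],[0,0,0]]' --turn '[[0,0,0],[0,0,0],[0,0,0]]' --gripper '[0.9,0.9,0.9]'

```text
time: 15.7
tool_pos: [0.4837, 0.1427, 0.1218]
tool_rot: [-3.14, -0.0, -1.378]
contact_force: [-2.1, -0.4, 12.2]
opening: 0.0137
```

```bash
python3 st.py; python3 - <<'E'
from fit import *
F=[]
for i in range(4):
    read_camera("top"); F.append(robot.observe()["contact_force"])
print(np.mean(F,0),np.std(F,0))
E
```

```text
{'time': 15.7, 'tool_pos': [0.4837, 0.1427, 0.1218], 'tool_rot': [-3.1405, -0.0002, -1.3778], 'contact_force': [-2.1173, -0.3705, 12.1605], 'torque': [-0.0776, 0.428, 0.023], 'opening': 0.0137}
[-2.33701696 -0.75045637 12.96988128] [0.72170522 0.30657301 0.39426851]
```

>>> carry_out --translation '[[0,0,0],[0,0,0],[0,0,0],[0,0,0],[0,0,0]]' --turn '[[0,0,-0.02],[0,0,-0.02],[0,0,-0.02],[0,0,-0.01],[0,0,0]]' --gripper '[0.9,0.9,0.9,0.9,0.9]'

```text
time: 16.4
tool_pos: [0.4839, 0.1427, 0.1218]
tool_rot: [-3.14, -0.0, -1.308]
contact_force: [-2.2, 0.5, 12.8]
opening: 0.0138
```

```bash
python3 st.py
```

```text
{'time': 16.4, 'tool_pos': [0.4839, 0.1427, 0.1218], 'tool_rot': [-3.14, -0.0003, -1.3077], 'contact_force': [-2.1617, 0.4778, 12.7922], 'torque': [-0.129, 0.3112, -0.0678], 'opening': 0.0138}
```

>>> carry_out --translation '[[0,0,0],[0,0,0],[0,0,0],[0,0,0],[0,0,0]]' --turn '[[0,0,-0.02],[0,0,-0.02],[0,0,-0.02],[0,0,-0.02],[0,0,0]]' --gripper '[0.9,0.9,0.9,0.9,0.9]'

```text
time: 16.9
tool_pos: [0.4841, 0.1427, 0.1218]
tool_rot: [-3.14, -0.001, -1.227]
contact_force: [-1.4, -0.3, 12.5]
opening: 0.014
```

```bash
python3 st.py
```

```text
{'time': 16.9, 'tool_pos': [0.4841, 0.1427, 0.1218], 'tool_rot': [-3.1397, -0.0005, -1.2275], 'contact_force': [-1.4272, -0.2728, 12.5393], 'torque': [-0.0952, 0.2171, -0.0667], 'opening': 0.014}
```

Past the stop with only friction torque. I go on turning while pressed.

>>> carry_out --translation '[[0,0,0],[0,0,0],[0,0,0],[0,0,0],[0,0,0],[0,0,0],[0,0,0]]' --turn '[[0,0,-0.03],[0,0,-0.03],[0,0,-0.03],[0,0,-0.03],[0,0,-0.03],[0,0,-0.03],[0,0,0]]' --gripper '[0.9,0.9,0.9,0.9,0.9,0.9,0.9]'

```text
time: 17.6
tool_pos: [0.4844, 0.1427, 0.1219]
tool_rot: [-3.139, -0.001, -1.047]
contact_force: [-0.5, 0.2, 12.5]
opening: 0.0138
```

```bash
python3 st.py
```

```text
{'time': 17.6, 'tool_pos': [0.4844, 0.1427, 0.1219], 'tool_rot': [-3.1393, -0.001, -1.0472], 'contact_force': [-0.5134, 0.2286, 12.4866], 'torque': [-0.0357, 0.1494, 0.0107], 'opening': 0.0138}
```

>>> carry_out --translation '[[0,0,0],[0,0,0],[0,0,0],[0,0,0],[0,0,0],[0,0,0],[0,0,0],[0,0,0],[0,0,0]]' --turn '[[0,0,-0.03],[0,0,-0.03],[0,0,-0.03],[0,0,-0.03],[0,0,-0.03],[0,0,-0.03],[0,0,-0.03],[0,0,-0.03],[0,0,0]]' --gripper '[0.9,0.9,0.9,0.9,0.9,0.9,0.9,0.9,0.9]'

```text
time: 18.5
tool_pos: [0.4845, 0.1428, 0.1219]
tool_rot: [-3.139, -0.002, -0.807]
contact_force: [-0.7, 0.3, 12.2]
opening: 0.0137
```

```bash
python3 st.py
```

```text
{'time': 18.5, 'tool_pos': [0.4845, 0.1428, 0.1219], 'tool_rot': [-3.1393, -0.0017, -0.8072], 'contact_force': [-0.6886, 0.2928, 12.2207], 'torque': [0.0538, 0.0421, -0.0172], 'opening': 0.0137}
```

>>> carry_out --translation '[[0,0,0],[0,0,0],[0,0,0],[0,0,0],[0,0,0],[0,0,0],[0,0,0],[0,0,0],[0,0,0],[0,0,0]]' --turn '[[0,0,-0.04],[0,0,-0.04],[0,0,-0.04],[0,0,-0.04],[0,0,-0.04],[0,0,-0.04],[0,0,-0.04],[0,0,-0.03],[0,0,-0.03],[0,0,0]]' --gripper '[0.9,0.9,0.9,0.9,0.9,0.9,0.9,0.9,0.9,0.9]'

```text
time: 19.5
tool_pos: [0.4846, 0.1429, 0.122]
tool_rot: [-3.14, -0.002, -0.467]
contact_force: [0.8, -0.0, 12.4]
opening: 0.0139
```

```bash
python3 st.py
```

```text
{'time': 19.5, 'tool_pos': [0.4846, 0.1429, 0.122], 'tool_rot': [-3.1398, -0.0025, -0.4672], 'contact_force': [0.7605, -0.0173, 12.3575], 'torque': [0.0489, -0.034, -0.0148], 'opening': 0.0139}
```

>>> carry_out --translation '[[0,0,0],[0,0,0],[0,0,0],[0,0,0],[0,0,0],[0,0,0],[0,0,0]]' --turn '[[0,0,-0.02],[0,0,-0.02],[0,0,-0.02],[0,0,-0.02],[0,0,-0.02],[0,0,-0.02],[0,0,0]]' --gripper '[0.9,0.9,0.9,0.9,0.9,0.9,0.9]'

```text
time: 20.2
tool_pos: [0.4845, 0.1429, 0.122]
tool_rot: [-3.14, -0.003, -0.348]
contact_force: [1.5, 0.3, 12.1]
opening: 0.0143
```

```bash
python3 st.py; python3 - <<'E'
from fit import *
s=read_camera("scene"); cv2.imwrite("pics/c5.png",cv2.resize(s["img"][165:275,180:290,::-1],(600,600),interpolation=2))
E
```

```text
{'time': 20.2, 'tool_pos': [0.4845, 0.1429, 0.122], 'tool_rot': [-3.1401, -0.0026, -0.3475], 'contact_force': [1.5172, 0.2719, 12.1495], 'torque': [0.0067, 0.0002, -0.0303], 'opening': 0.0143}
```

View pics/c5.png

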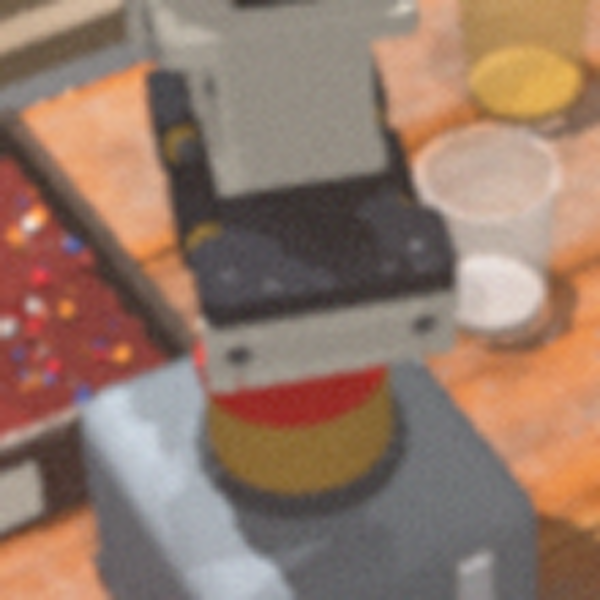

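The picture shows the cap still seated, with the red disc at (300,400) just above the brass collar and the gripper turned. The total turn of 1.27 rad plus 0 to 0.1 rad at the start lies inside the free range, so I ease up.

>>> carry_out --translation '[[0,0,0],[0,0,0],[0,0,-0.002],[0,0,-0.002],[0,0,-0.002],[0,0,-0.002],[0,0,0],[0,0,0]]' --turn '[[0,0,0],[0,0,0],[0,0,0],[0,0,0],[0,0,0],[0,0,0],[0,0,0],[0,0,0]]' --gripper '[0.9,0.9,0.9,0.9,0.9,0.9,0.9,0.9]' --squeeze 25

```text
time: 21.05
tool_pos: [0.4844, 0.1428, 0.1292]
tool_rot: [-3.14, -0.002, -0.348]
contact_force: [2.7, 1.1, 4.8]
opening: 0.0136
```

```bash
python3 st.py
```

```text
{'time': 21.05, 'tool_pos': [0.4844, 0.1428, 0.1292], 'tool_rot': [-3.1405, -0.0021, -0.3479], 'contact_force': [2.7292, 1.0525, 4.8453], 'torque': [0.1078, -0.4178, 0.0028], 'opening': 0.0136}
```

>>> carry_out --translation '[[0,0,-0.002],[0,0,-0.002],[0,0,-0.002],[0,0,-0.002],[0,0,-0.002],[0,0,-0.002],[0,0,0]]' --turn '[[0,0,0],[0,0,0],[0,0,0],[0,0,0],[0,0,0],[0,0,0],[0,0,0]]' --gripper '[0.9,0.9,0.9,0.9,0.9,0.9,0.9]'

```text
time: 21.75
tool_pos: [0.4831, 0.1426, 0.1407]
tool_rot: [3.141, 0.001, -0.349]
contact_force: [-0.2, 0.1, -1.1]
opening: 0.014
```

```bash
python3 st.py
```

```text
{'time': 21.75, 'tool_pos': [0.4831, 0.1426, 0.1407], 'tool_rot': [3.1412, 0.0008, -0.349], 'contact_force': [-0.2194, 0.0702, -1.1275], 'torque': [0.0228, -0.0993, 0.0487], 'opening': 0.014}
```

Free: the load is -1.1 N, the cap's weight. I lift and carry it to the tray.

>>> carry_out --translation '[[0,0,-0.005],[0,0,-0.008],[0,0,-0.01],[0,0,-0.012],[0,0,-0.01],[0,0,-0.005],[0,0,0]]' --turn '[[0,0,0],[0,0,0],[0,0,0],[0,0,0],[0,0,0],[0,0,0],[0,0,0]]' --gripper '[0.9,0.9,0.9,0.9,0.9,0.9,0.9]'

```text
time: 22.45
tool_pos: [0.4839, 0.1427, 0.1917]
tool_rot: [-3.141, -0.002, -0.349]
contact_force: [-0.1, 0.1, -1.0]
opening: 0.014
```

>>> carry_out --translation '[[0.0016,0.01,0],[0.0032,0.02,0],[0.0036,0.022,0],[0.0036,0.022,0],[0.0036,0.022,0],[0.0036,0.022,0],[0.0036,0.022,0],[0.0036,0.022,0],[0.0036,0.022,0],[0.0036,0.022,0]]' --turn '[[0,0,0],[0,0,0],[0,0,0],[0,0,0],[0,0,0],[0,0,0],[0,0,0],[0,0,0],[0,0,0],[0,0,0]]' --gripper '[0.9,0.9,0.9,0.9,0.9,0.9,0.9,0.9,0.9,0.9]'

```text
time: 23.45
tool_pos: [0.4436, -0.0637, 0.1901]
tool_rot: [3.141, 0.001, -0.349]
contact_force: [1.1, 0.1, -1.7]
opening: 0.014
```

>>> carry_out --translation '[[0.0036,0.022,0],[0.0036,0.022,0],[0.0032,0.02,0],[0.0024,0.014,0],[0.001,0.008,0],[0,0,0],[0,0,0]]' --turn '[[0,0,0],[0,0,0],[0,0,0],[0,0,0],[0,0,0],[0,0,0],[0,0,0]]' --gripper '[0.9,0.9,0.9,0.9,0.9,0.9,0.9]'

```text
time: 24.15
tool_pos: [0.4279, -0.1477, 0.1905]
tool_rot: [-3.141, 0.001, -0.349]
contact_force: [-1.0, -0.5, -1.1]
opening: 0.0137
```

```bash
python3 - <<'E'
from fit import *
s=read_camera("scene");t=read_camera("top")
cv2.imwrite("pics/c6.png",cv2.resize(np.hstack([s["img"][120:320,200:420,::-1],t["img"][120:320,260:480,::-1]]),(800,364),interpolation=2))
E
python3 st.py
```

```text
{'time': 24.25, 'tool_pos': [0.4282, -0.1474, 0.1906], 'tool_rot': [-3.1414, 0.0003, -0.3483], 'contact_force': [0.1242, -1.1373, -0.7733], 'torque': [0.0145, -0.0413, 0.0578], 'opening': 0.0141}
```

View pics/c6.png

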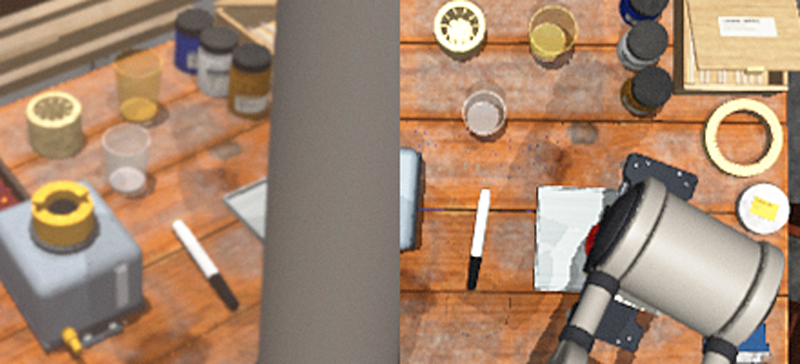

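The cap is off: the collar stands open at (65,210) in the left half, and tumbler, pen and jar are undisturbed. The gripper is over the tray, so I lower.

>>> carry_out --translation '[[0,0,0.01],[0,0,0.02],[0,0,0.025],[0,0,0.025],[0,0,0.025],[0,0,0.025],[0,0,0.018],[0,0,0.01],[0,0,0.006],[0,0,0]]' --turn '[[0,0,0],[0,0,0],[0,0,0],[0,0,0],[0,0,0],[0,0,0],[0,0,0],[0,0,0],[0,0,0],[0,0,0]]' --gripper '[0.9,0.9,0.9,0.9,0.9,0.9,0.9,0.9,0.9,0.9]'

```text
time: 25.25
tool_pos: [0.428, -0.1477, 0.0263]
tool_rot: [-3.142, 0.001, -0.349]
contact_force: [0.2, 0.4, -1.3]
opening: 0.0136
```

>>> carry_out --translation '[[0,0,0.002],[0,0,0.002],[0,0,0.002],[0,0,0.001],[0,0,0]]' --turn '[[0,0,0],[0,0,0],[0,0,0],[0,0,0],[0,0,0]]' --gripper '[0.9,0.9,0.9,0.9,0.9]'

```text
time: 25.75
tool_pos: [0.4282, -0.148, 0.0197]
tool_rot: [3.142, -0.0, -0.349]
contact_force: [0.3, 0.5, -1.6]
opening: 0.0138
```

>>> carry_out --translation '[[0,0,0.002],[0,0,0.002],[0,0,0.001],[0,0,0.001],[0,0,0],[0,0,0]]' --turn '[[0,0,0],[0,0,0],[0,0,0],[0,0,0],[0,0,0],[0,0,0]]' --gripper '[0.9,0.9,0.9,0.9,0.9,0.9]'

```text
time: 26.35
tool_pos: [0.4282, -0.148, 0.0137]
tool_rot: [3.142, -0.0, -0.349]
contact_force: [-0.1, 0.2, -0.8]
opening: 0.0141
```

>>> carry_out --translation '[[0,0,0.001],[0,0,0.001],[0,0,0]]' --turn '[[0,0,0],[0,0,0],[0,0,0]]' --gripper '[0.9,0.9,0.9]'

```text
time: 26.65
tool_pos: [0.4282, -0.148, 0.0118]
tool_rot: [3.141, -0.0, -0.349]
contact_force: [0.2, 0.5, -0.2]
opening: 0.0136
```

>>> carry_out --translation '[[0,0,0.0007],[0,0,0.0005],[0,0,0]]' --turn '[[0,0,0],[0,0,0],[0,0,0]]' --gripper '[0.9,0.9,0.9]'

```text
time: 26.95
tool_pos: [0.4283, -0.1481, 0.0117]
tool_rot: [3.141, -0.001, -0.349]
contact_force: [-3.5, 2.2, 15.4]
opening: 0.0136
```

```bash
python3 st.py
```

```text
{'time': 26.95, 'tool_pos': [0.4283, -0.1481, 0.0117], 'tool_rot': [3.1413, -0.0008, -0.3489], 'contact_force': [-3.5094, 2.2035, 15.393], 'torque': [0.2788, 0.6507, -0.0091], 'opening': 0.0136}
```

Touched down. I ease off the push, then release.

>>> carry_out --translation '[[0,0,-0.0009],[0,0,0]]' --turn '[[0,0,0],[0,0,0]]' --gripper '[0.9,0.9]'

```text
time: 27.15
tool_pos: [0.4284, -0.1481, 0.0117]
tool_rot: [3.141, -0.001, -0.349]
contact_force: [-1.8, 0.5, 5.9]
opening: 0.0135
```

>>> carry_out --translation '[[0,0,0],[0,0,0],[0,0,0],[0,0,0],[0,0,0],[0,0,0],[0,0,0]]' --turn '[[0,0,0],[0,0,0],[0,0,0],[0,0,0],[0,0,0],[0,0,0],[0,0,0]]' --gripper '[0.65,0.55,0.45,0.35,0.3,0.3,0.3]'

```text
time: 27.85
tool_pos: [0.4282, -0.148, 0.0114]
tool_rot: [3.142, -0.0, -0.349]
contact_force: [0.4, 0.4, -0.2]
opening: 0.0322
```

>>> carry_out --translation '[[0,0,-0.003],[0,0,-0.006],[0,0,-0.01],[0,0,-0.02],[0,0,-0.03],[0,0,-0.03],[0,0,-0.03],[0,0,-0.03],[0,0,-0.03],[0,0,0]]' --turn '[[0,0,0],[0,0,0],[0,0,0],[0,0,0],[0,0,0],[0,0,0],[0,0,0],[0,0,0],[0,0,0],[0,0,0]]' --gripper '[0.3,0.3,0.3,0.3,0.3,0.3,0.3,0.3,0.3,0.3]'

```text
time: 28.85
tool_pos: [0.4301, -0.149, 0.2052]
tool_rot: [3.14, -0.009, -0.349]
contact_force: [0.5, -0.7, -1.0]
opening: 0.032
```

>>> carry_out --translation '[[0,0.015,0],[-0.001,0.028,0],[-0.001,0.03,0],[-0.001,0.03,0],[-0.001,0.03,0],[-0.001,0.03,0],[-0.001,0.03,0],[-0.001,0.03,0],[-0.001,0.025,0],[0,0,0]]' --turn '[[0,0,0],[0,0,0],[0,0,0],[0,0,0],[0,0,0],[0,0,0],[0,0,0],[0,0,0],[0,0,0],[0,0,0]]' --gripper '[0.3,0.3,0.3,0.3,0.3,0.3,0.3,0.3,0.3,0.3]'

```text
time: 29.85
tool_pos: [0.3345, -0.3804, 0.2001]
tool_rot: [3.141, 0.0, -0.352]
contact_force: [0.5, 1.4, -0.2]
opening: 0.0324
```

```bash
python3 st.py; python3 - <<'E'
from fit import *
s=read_camera("scene");t=read_camera("top")
cv2.imwrite("pics/c7.png",cv2.resize(np.hstack([s["img"][120:320,200:420,::-1],t["img"][120:320,220:440,::-1]]),(800,364),interpolation=2))
for n in("tumbler","pen","pigment_jar3"): print(n,np.round(at_z(t,nets.tip_of(t,n)[0]["pixel"],0),3))
E
```

```text
{'time': 29.85, 'tool_pos': [0.3345, -0.3804, 0.2001], 'tool_rot': [3.141, 0.0004, -0.352], 'contact_force': [0.546, 1.38, -0.2021], 'torque': [-0.0113, -0.1393, -0.0179], 'opening': 0.0324}
tumbler [ 0.596 -0.003  0.   ]
pen [0.437 0.005 0.   ]
pigment_jar3 [ 0.625 -0.213  0.   ]
```

View pics/c7.png

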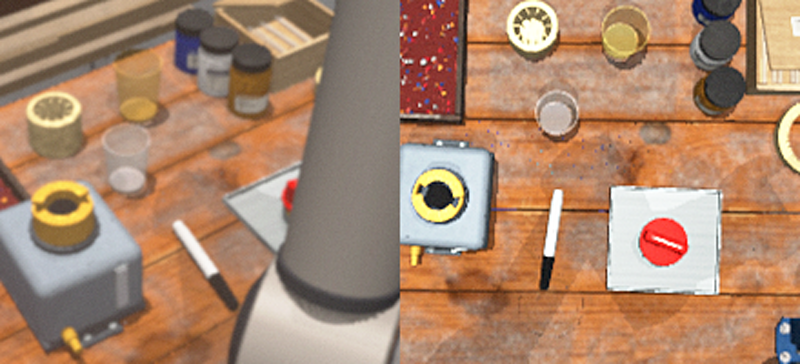

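The cap stands upright, bar on top, near the middle of the tray, at (663,242) in the right half. Collar is open and the other things are where they were. I hand in.

```bash
python3 -c "
from h import *
print(robot.hand_in())"
```

```text
the job is handed in; nothing more can be done
None
```

I took the red cap off the tank and set it upright, grip on top, near the middle of the drip tray. Then I let go, moved the arm clear and handed the job in at about 30 s of the 67 s allowed.

- **First stop:** I felt it after 0.29 rad of turn and held it for about 1.3 s at 0.18–0.22 N m.
- **Press and turn:** I eased back 0.06 rad, then pressed with about 13 N. While it was held down I turned it to 1.27 rad past its starting angle, and every torque reading was under 0.1 N m. The spring lifted it freely.

The last pictures show the collar open. The tumbler reads within 3 mm of where it started. The pen and jar readings differ by about 11 mm from the first ones, roughly the network's scatter; the arm never came near either, and both look unmoved.

**What disagreed or went less well:**
- The camera showed the fingertips about 22 mm higher than the reported tool position. My first closing was therefore just above the bar and touched nothing; I corrected for this from the picture.
- The set-down push read 15 N at its highest before I eased off and let go.

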